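Load a vial carrier up the ramp of a sample changer

TASK

Set the orange vial carrier lengthwise between the guides at the foot of the sample changer's ramp, then push it up the ramp and in under the white bridge until its trailing edge has dropped behind the blue lip and it lies flat in the bay. How far in the lip is set varies, so feel for the sprung buffer at the end of the bay and push gently, without ramming it; leave the other things on the bench where they are and take the gripper away.

Things in the scene. Friction and masses are not known exactly. Their poses are not given: they have to be found in the camera images.
- dock: White sample changer with a straight channel, fixed on the bench, 475 mm long. Origin on the bench on the channel's centre line; x points along the channel the way the carrier travels, z up. All x below are along this axis from this origin and all heights are over the bench. In order along x: foot plate, ramp, landing, lip, bay.
- ramp_foot (a point): Centre of the level aluminium foot plate's top (x -135 mm, 6 mm high); the plate runs from x -200 to -70 mm. Side guides here are 96 mm apart, tops 24 mm high; along the ramp they close in to 88 mm (tops 16 mm over its surface). The ramp runs from x -70 to +40 mm and rises evenly from 6 to 36 mm (15 degrees). Axes as the dock's.
- landing (a point): Centre of the level landing's top (x +55 mm, 36 mm high; x +40 to +70) after the ramp. Then a blue lip plate 35 mm high, whose far edge (the lip) is set anywhere from x +75 to +100 mm: not given, it differs each day. Neither it nor the bay, which shifts along with it, moves when pushed. Guides from here on: 88 mm apart, tops 60 mm high.
- bay (a point): Bay floor behind the lip: level, 25 mm high, so 10 mm below the lip. This point: x +150 mm, on the floor's top, fixed to the dock. A black sprung buffer closes the bay, its face 128 mm past the lip, wherever that is set: 8 mm of play for the 120 mm carrier. The buffer yields 10 mm at 1.2 N per mm, then is rigid.
- bridge (a point): Centre of the underside of the white bridge beam over the bay: x +120 mm, 142 mm high. Beam from x +93 to +147 mm, top 172 mm, caps to 194 mm, posts outside the guides. No loading from above; an upright gripper mostly strikes the beam before the carrier is home: push with the tool leaning back some 40 degrees, pointing forward and down.
- carrier_grip (a point): Grip point of the vial carrier: centre of its black T-handle block (36 mm along the carrier's x, 18 mm across along its y, 26 mm high), 65 mm over the carrier's underside. Axes as the carrier's: x along its length, z up. The rows of vials leave 67 mm of free length about the handle; beside it along y nothing is above 40 mm.
- carrier_mid (a point): Loose orange vial carrier: block 120 mm long (x), 82 mm wide (y), 40 mm high, three amber vials with white caps at each end (tops 60 mm over the underside), 0.4 to 0.8 kg, the same either way round. This point is the centre of the block, 20 mm over its underside. Friction on the plates about 0.5 to 0.7.
- wash_bottle: bystander, leave alone: white wash bottle with a red cap, 64 mm across, 170 mm high, standing on the bench; origin at the centre of its underside
- beaker: bystander, leave alone: glass beaker, 70 mm across, 95 mm high; origin at the centre of its underside
- jar: bystander, leave alone: small amber jar, 56 mm across, 65 mm high; origin at the centre of its underside
- stapler: bystander, leave alone: white and grey stapler, 110 x 32 x 36 mm, lying along its x axis; origin at the centre of its underside
- reagent: bystander, leave alone: amber reagent bottle with a blue cap, 80 mm across, 150 mm high, standing on the bench; origin at the centre of its underside
- weight: bystander, leave alone: brass calibration weight, 40 mm across, 56 mm high; origin at the centre of its underside
Not all that is in view belongs to the job. What is shaped like the part that bears carrier_grip but turquoise or yellow is not meant.

How it is judged (in metres and radians):
On the way:
1. the carrier rests on the slope of the ramp, lengthwise between the guides (angle between carrier_mid's own z axis and vertical between 0.15 and 0.4 rad and contact force between carrier and dock above 1 N and angle between the x axis of carrier_mid and the x axis of dock, either way round below 0.4 rad and y of carrier_mid in the frame of dock between -0.012 and 0.012 m and x of carrier_mid in the frame of dock between -0.07 and 0.06 m), for 0.1 s.
At the end, for the whole second after the job is handed in: The carrier lies flat on the bay floor behind the lip (its height within 3 mm, tilt under 0.03 rad, lengthwise between the guides within 8 mm and 0.1 rad), at rest and released (x of carrier_mid in the frame of dock between 0.132 and 0.182 m and y of carrier_mid in the frame of dock between -0.008 and 0.008 m and z of carrier_mid in the frame of dock between 0.042 and 0.048 m and angle between carrier_mid's own z axis and vertical below 0.03 rad and angle between the x axis of carrier_mid and the x axis of dock, either way round below 0.1 rad and linear speed of carrier below 0.01 m/s and contact force between carrier and the fingers below 0.1 N); the robot touches nothing.
It fails at once if the carrier is rammed: pressed with more than 30 N while it stands in the channel under the bridge (y of carrier_mid in the frame of dock between -0.012 and 0.012 m and z of carrier_mid in the frame of dock between 0.03 and 0.08 m and x of carrier_mid in the frame of dock above 0.1 m and contact force between carrier and dock above 0.5 N and contact force between carrier and the fingers above 30 N).
It fails at once if the carrier is tipped by more than 0.6 rad (angle between carrier_mid's own z axis and vertical above 0.6 rad).
It fails at once if a bystander is moved by more than 25 mm or tipped (distance of any of wash_bottle, beaker, jar, stapler, reagent, weight from where it was at the start of the episode above 0.025 m or angle between any of wash_bottle, beaker, jar, stapler, reagent, weight's own z axis and vertical above 0.4 rad).
It also fails if it takes over 64 s, if anything falls off the work surface, if the arm or the gripper's body presses on something with over 40 N, if the wrist force passes 120 N, or if a joint passes its speed limit or range.

ROBOT

A 6-joint arm with a two-finger parallel gripper is mounted at the origin on the work surface. World frame = base frame: x ahead of the robot, y to its left, z up, the work surface at z = 0. Lengths are in m, angles in degrees, forces in N, time in s.
With the tool pointing down it reaches from about 0.375 to 0.9 m from the base axis. Payload 3.1 kg.
Tool frame: the origin (TCP) lies at the very end of the fingers, on their centre line; the grasp point (between the pads) lies bot.hold_point_z behind it (bot.hold_point_z is the distance from the TCP to the grasp point, in m); z points along the fingers, y is the line along which they close (so a half turn about z gives the same grasp; the last joint's range is limited). The gripper opens to 87 mm and grips with 3 to 60 N. Pads are 19 mm wide; open, the fingers measure 117 mm over their backs; the gripper's body (75 mm by 190 mm) begins 51 mm behind the grasp point.
Start: joints at [-85.113, 30.224, 82.088, -0, 67.689, -10.227], TCP at [0.163, -0.603, 0.223] pointing down, gripper open.
Joint ranges: [-176.69, 176.69], [-43.24, 126.21], [12.49, 139.97], [-82, 262], [0, 151.66], [-163.58, 163.58]. Speed limits (degrees/s): [159.86, 159.86, 180, 180, 180, 180].

INTERFACE

Orientations are given as a 3x3 rotation matrix whose columns are the frame's x, y, z axes.
In Python, from rig import bot gives the robot as it stands.
- The arm moves only by the tool apply_moves, never from a script. Its argument "plan" is one flat list of numbers, 4 for each row, row after row: the shift along the world's x, y, z normalised to -1 to 1, where 1 is 0.05 m, then the turn about the world's z normalised to -1 to 1, where 1 is 10 degrees. A call has 1 to 12 rows; each row shifts and turns the commanded pose from where the row before left it; what a row does not reach is not made up. A row lasts 1/8 s, in which the tool goes at most 62.5 mm and 10.7 degrees, less where a joint would pass 70% of its speed; a pose out of reach is approached as far as the arm can. A call with a number of a shift or a turn outside -1 to 1 is refused whole. A call with a gripper value outside its range is refused whole. "grip" is the closure, from -1 (fully open) to 1 (shut), so that 0 is half open, set as the call begins (left out, the last holds). The fingers move at their own pace and stop on an object; the grip force is fixed at half the most. Time passes only in rows, so rows that do not move let the fingers close. It gives the time, the measured TCP pose, the force, the opening and the grip force at its end, in the units of the state.
- bot.read_state(): the state, without advancing time (a new reading comes with each control period).
- bot.capture(name): name is "scene" or "top" or "wrist"; returns (picture, depth): 400x640x3 uint8, red, green, blue; 400x640 float32, m along the optical axis (not along the pixel's ray), 0 where there is no reading.
- bot.camera_info(name): a dict with "vertical_fov" (degrees; the focal length in pixels is half the picture's height over the tangent of half this angle, whatever the lens; pixels are square), "cx", "cy" (the principal point, pixels), "rvec" (rotation vector, rad) and "tvec" (3), from world to camera coordinates, as OpenCV has them; the wrist camera has in their place "mount" (4x4, takes a point from camera to tool coordinates, whose origin is the TCP and whose axes are the flange's). Camera axes: x right, y down, z forward; pixel columns grow to the right and rows downward; lengths in m; the calibration is good to about 2 mm. A picture is of the moment at which its call begins: read the wrist's pose just before it. camera_info takes no time and is no camera call.
- bot.hand_in(): hands the job in; it is judged then, once.
Trained networks look in the newest picture that a camera, given by its name, has taken for a name from the list of things; names that differ only in an ending like _2 or _b are one class to them, and where a whole thing is asked for, a point or a joint stands for the part that bears it (a point fixed in the world has none). Each returns a list of dicts, best first, with "p" (0 to 1); they miss things now and then, are a little off and sometimes report something else, mostly with a low value. They report only what shows in the picture. A call takes as long as a camera call. They do not tell look-alikes from the thing itself.
- bot.outline_of(camera, target): "mask" (400x640 bool, what is visible of it) and "xy" ([column, row] as shares, 0 to 1, of the picture: columns of its width, rows of its height, amid what is visible of it).
- bot.pinpoint(camera, target): "xy" ([column, row] as shares, 0 to 1, of the picture: columns of its width, rows of its height: a listed point, or the origin of a listed thing).
The state is a dict: "time_s": time; "joint_positions": joint angles; "qvel": joint speeds; "tau": joint torques, N m; "position": TCP position; "tcp_rot": TCP orientation; "force": force on the tool from outside, world axes, zero at the start; "moment": the same for the moment, N m; "opening": opening from 0.0 (shut) to 1.0 (fully open); "grasp_force": force on a finger pad.
Only numpy, scipy, OpenCV 4.12 (cv2) and the standard library are available. Lean on these libraries where they do the work, as an engineer would, in place of code of your own. Each camera call takes 0.05 s, during which the arm holds its last target. There are 200 camera calls.

## Working session

There is one attempt and no reset: what is moved stays moved. The work goes in short steps, Python scripts to look and compute and a tool call to move; the robot and the scene stay as the last step left them, time stands still between calls to the robot, and variables do not carry over. Pictures are saved under pics/ and viewed, at most 13 in all, crops included, and the job is handed in when it is done.

Besides the shell and the picture viewer there is one more tool, called after "Request:" as a command line: name --argument value ..., lists and objects as JSON in quotes. apply_moves: Moves the arm, as the interface text tells. Its arguments: {"type":"object","properties":{"plan":{"type":"array","items":{"type":"number"}},"grip":{"type":"number"}},"required":["plan"]}

```bash
ls; mkdir -p pics; cat > h.py <<'E'
import numpy as np, cv2
from rig import bot
def cam(n):
    c=bot.camera_info(n); f=200/np.tan(np.radians(c['vertical_fov'])/2)
    if 'mount' in c:
        s=bot.read_state(); T=np.eye(4); T[:3,:3]=s['tcp_rot']; T[:3,3]=s['position']
        M=T@np.array(c['mount'])
    else:
        R=cv2.Rodrigues(np.array(c['rvec'],float))[0]; M=np.eye(4); M[:3,:3]=R.T; M[:3,3]=-R.T@np.array(c['tvec'],float).ravel()
    return f,c['cx'],c['cy'],M
def ray(C,u,v):
    f,cx,cy,M=C; return M[:3,3], M[:3,:3]@np.array([(u-cx)/f,(v-cy)/f,1])
def atz(C,u,v,z):
    o,d=ray(C,u,v); return o+d*(z-o[2])/d[2]
def cloud(C,depth):
    f,cx,cy,M=C; v,u=np.mgrid[:400,:640]; 
    P=np.stack([(u-cx)/f*depth,(v-cy)/f*depth,depth],-1)
    return P@M[:3,:3].T+M[:3,3]
E
cat > a.py <<'E'
from h import *
np.set_printoptions(precision=4,suppress=True)
print(bot.hold_point_z, bot.read_state())
H={'ramp_foot':.006,'landing':.036,'bay':.025,'bridge':.142,'dock':0,'carrier_grip':.065,'carrier_mid':.02}
for n in ['scene','top']:
    C=cam(n); im,d=bot.capture(n); cv2.imwrite(f'pics/{n}0.png',im[:,:,::-1]); np.savez(f'pics/{n}0.npz',im=im,d=d)
    print(n,C[3])
    for t,z in H.items():
        for r in bot.pinpoint(n,t)[:3]:
            u,v=np.array(r['xy'])*[640,400]; print(n,t,round(r['p'],2),round(u),round(v),atz(C,u,v,z)[:2])
E
python3 a.py
```

```text
pics
0.0187 {'time_s': 0.0, 'joint_positions': array([-85.1132,  30.2795,  82.1561,  -0.0028,  67.6889, -10.2282]), 'qvel': array([ 0.0198, -0.0403,  0.0432,  0.0155, -0.1016, -0.0365]), 'tau': array([  0.0007, -44.0039, -17.6591,   0.0633,   0.0582,  -0.0002]), 'position': array([ 0.1629, -0.6026,  0.2216]), 'tcp_rot': array([[ 0.9654,  0.2608, -0.0002],
       [ 0.2608, -0.9654,  0.0022],
       [ 0.0003, -0.0021, -1.    ]]), 'force': array([-0.0203,  0.1846,  0.4055]), 'moment': array([-0.027 , -0.0274,  0.0128]), 'grasp_force': 0.0, 'opening': 1.0035405470588552}
scene [[ 0.7461  0.553  -0.3709  0.9002]
 [ 0.6658 -0.6278  0.4032 -0.4384]
 [-0.0099 -0.5478 -0.8366  0.9838]
 [ 0.      0.      0.      1.    ]]
scene ramp_foot 0.88 316 281 [ 0.6211 -0.1402]
scene ramp_foot 0.22 378 202 [0.5937 0.1498]
scene landing 0.63 358 224 [0.6062 0.0425]
scene bay 0.76 377 202 [0.5975 0.1381]
scene bay 0.35 266 363 [ 0.6705 -0.3625]
scene bridge 0.66 379 182 [0.6016 0.1184]
scene bridge 0.25 345 248 [ 0.6554 -0.0795]
scene dock 0.68 345 243 [ 0.6042 -0.0077]
scene dock 0.6 406 145 [0.5287 0.379
[... 222 characters left out ...]
91 328 161 [0.3995 0.1608]
scene carrier_mid 0.79 286 211 [ 0.4277 -0.0466]
top [[ 0.0121 -0.9978  0.0652  0.4157]
 [-0.9999 -0.0128 -0.0108  0.0118]
 [ 0.0116 -0.0651 -0.9978  1.3957]
 [ 0.      0.      0.      1.    ]]
top ramp_foot 0.74 369 166 [ 0.6167 -0.1538]
top landing 0.83 310 168 [0.6027 0.0429]
top bay 0.68 283 172 [0.5887 0.1343]
top bridge 0.64 290 162 [0.606 0.103]
top dock 0.83 327 167 [ 0.6125 -0.0128]
top carrier_grip 0.97 236 275 [0.2527 0.2716]
top carrier_grip 0.95 393 236 [ 0.3819 -0.2246]
top carrier_grip 0.94 335 219 [ 0.4353 -0.0402]
top carrier_mid 0.77 238 271 [0.26   0.2748]
top carrier_mid 0.76 274 229 [0.3985 0.1612]
top carrier_mid 0.71 419 297 [ 0.1819 -0.3178]
```

View pics/scene0.png

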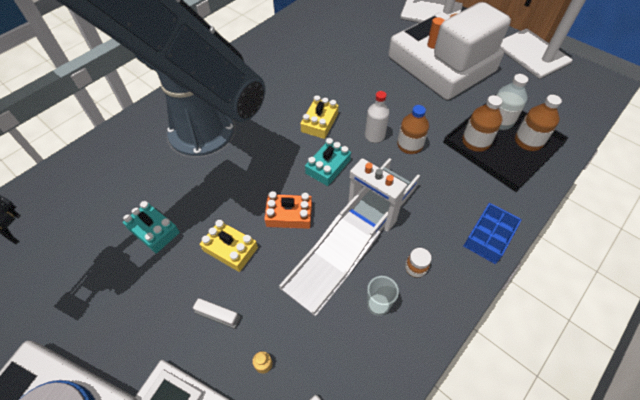

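View pics/top0.png

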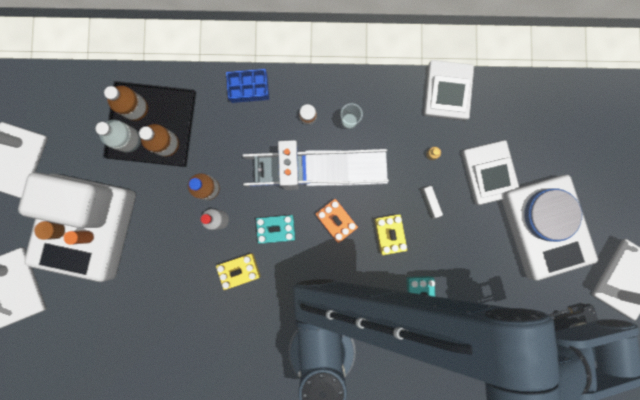

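Scene picture: the orange carrier is at px (289,209), yellow and turquoise decoys lie around it, and the dock runs from its foot (315,290) to the bay (385,190). The blue lip strip shows at (362,217). Top picture: carrier (336,220), dock foot end (387,167), bridge (288,163), blue lip (303,167). Next: the exact dock frame, the lip and the carrier yaw from depth and colour.

```bash
cat > b.py <<'E'
from h import *
np.set_printoptions(precision=4,suppress=True)
A=np.array([.617,-.154]);B=np.array([.589,.134]);
for n in ['top','scene']:
    z=np.load(f'pics/{n}0.npz'); P=cloud(cam(n),z['d']); im=z['im'].astype(int); ok=z['d']>0
    hsv=cv2.cvtColor(z['im'],cv2.COLOR_RGB2HSV)
    # guides high part
    q=P[ok&(P[...,2]>.050)&(P[...,2]<.066)&(abs(P[...,0]-.6)<.09)&(P[...,1]>-.02)&(P[...,1]<.28)]
    for s in (-1,1):
        e=q[(q[:,0]-.597+ (q[:,1]-.1)*.08)*s>.03]
        if len(e)>5: print(n,'guide',s,len(e),np.polyfit(e[:,1],e[:,0],1),e[:,1].min(),e[:,1].max())
    # foot plate / ramp surface
    q=P[ok&(abs(P[...,0]-.61)<.075)&(P[...,1]>-.26)&(P[...,1]<.05)&(P[...,2]>.004)&(P[...,2]<.06)]
    for y in np.arange(-.24,.05,.02):
        e=q[abs(q[:,1]-y)<.006]
        if len(e): print(n,round(y,2),len(e),'x',e[:,0].min(),e[:,0].max(),'zmed',np.median(e[:,2]))
    m=ok&(hsv[...,0]>105)&(hsv[...,0]<125)&(hsv[...,1]>120)&(abs(P[...,0]-.6)<.08)&(P[...,1]>0)&(P[...,1]<.2)
    e=P[m]; print(n,'blue',len(e)); print(np.c_[e,np.argwhere(m)][::max(1,len(e)//25)])
    m=ok&(hsv[...,0]<14)&(hsv[...,1]>150)&(abs(P[...,0]-.437)<.1)&(abs(P[...,1]+.043)<.1)&(P[...,2]>.03)&(P[...,2]<.05)
    e=P[m][:,:2].astype(np.float32); print(n,'orange',len(e),cv2.minAreaRect(e),e.mean(0))
    m=ok&(hsv[...,2]<60)&(np.hypot(P[...,0]-.437,P[...,1]+.043)<.03)&(P[...,2]>.066)
    e=P[m][:,:2].astype(np.float32); print(n,'handle',len(e),cv2.minAreaRect(e) if len(e)>3 else '',e.mean(0))
E
python3 b.py
```

```text
top guide -1 130 [-0.0396  0.5552] 0.017207143822112848 0.2593166415877874
top guide 1 146 [-0.0692  0.6533] 0.01190220084179417 0.26535973336600754
top -0.24 11 x 0.5390034985567977 0.6784492235807797 zmed 0.004891848228513851
top -0.22 18 x 0.5354231804567698 0.6783517449601055 zmed 0.004734343241038164
top -0.2 109 x 0.5350517602063393 0.6815218536695891 zmed 0.007651971074831065
top -0.18 101 x 0.5416199569492002 0.6734245050147706 zmed 0.007528539802815093
top -0.16 91 x 0.5479419535963532 0.6677382360587035 zmed 0.00651108912980769
top -0.14 90 x 0.5376406569546364 0.6677867532438775 zmed 0.00754499293593891
top -0.12 88 x 0.5372613216340619 0.6735542763222182 zmed 0.007648123555802355
top -0.1 80 x 0.5370611194119708 0.6799369247230274 zmed 0.0075181120169195426
top -0.08 87 x 0.5469145030388869 0.6796871372173765 zmed 0.007946316446949764
top -0.06 118 x 0.5524948684821575 0.6827535785434458 zmed 0.011675380429625348
top -0.04 128 x 0.5514319875535774 0.6604949806761785 zmed 0.017179291646371553
top -0.02 132 x 0.5508244418767552 0.6599101534030684 zmed 0.02260162282102396
to
[... 4021 characters left out ...]
18    0.0694   0.0322 221.     368.    ]
 [  0.6223   0.068    0.0337 222.     369.    ]
 [  0.626    0.0676   0.0331 223.     370.    ]
 [  0.6322   0.0679   0.0346 224.     372.    ]
 [  0.6391   0.0624   0.039  226.     373.    ]]
scene orange 710 ((0.43234893679618835, -0.04333119094371796), (0.12017026543617249, 0.08441294729709625), 40.43013000488281) [ 0.4413 -0.0504]
scene handle 76 ((0.43435922265052795, -0.04330895096063614), (0.029434964060783386, 0.015302969142794609), 40.66129684448242) [ 0.435  -0.0454]b.py:22: RuntimeWarning: Mean of empty slice.
  e=P[m][:,:2].astype(np.float32); print(n,'handle',len(e),cv2.minAreaRect(e) if len(e)>3 else '',e.mean(0))
  ret = um.true_divide(
```

```bash
python3 -c "
import cv2
a=cv2.imread('pics/scene0.png')[140:320,250:440];b=cv2.imread('pics/top0.png')[130:260,230:420]
a=cv2.resize(a,None,fx=3,fy=3,interpolation=cv2.INTER_CUBIC);cv2.imwrite('pics/c0.png',a)"
python3 -c "
from h import *
print(np.array(bot.camera_info('wrist')['mount']))"
```

```text
[[-7.64666520e-04 -9.69932347e-01 -2.43373496e-01  6.54248775e-02]
 [ 9.99999474e-01 -9.08115759e-04  4.77228349e-04  3.99412902e-04]
 [-6.83890519e-04 -2.43373003e-01  9.69932531e-01 -1.60120553e-01]
 [ 0.00000000e+00  0.00000000e+00  0.00000000e+00  1.00000000e+00]]
```

View pics/c0.png

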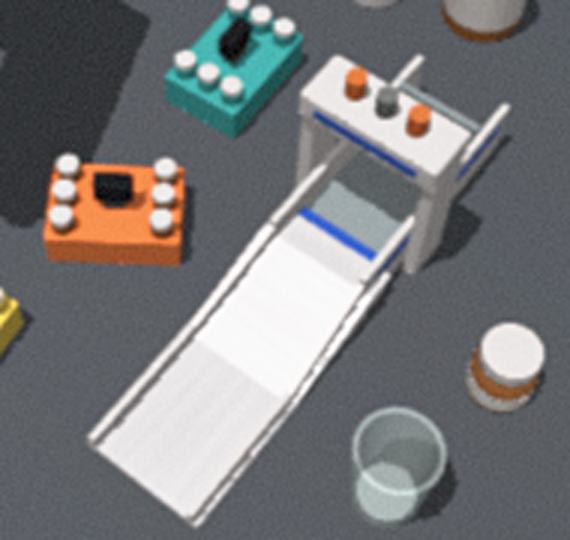

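The scene crop shows the carrier's long edge at (45,250)-(185,255). The blue lip strip at (340,235) is narrow, so the lip is set near the short end, about x 77 mm. Moving over the carrier.

Request:
apply_moves --plan '[0.45, 0.93, 0.05, 0.2, 0.45, 0.93, 0.05, 0.2, 0.45, 0.93, 0.05, 0.2, 0.45, 0.93, 0.05, 0.2, 0.45, 0.93, 0.05, 0.2, 0.45, 0.93, 0.05, 0.2, 0.45, 0.93, 0.05, 0.2, 0.45, 0.93, 0.05, 0.2, 0.45, 0.93, 0.05, 0.2, 0.45, 0.93, 0.05, 0.2, 0.45, 0.93, 0.05, 0.2, 0.45, 0.93, 0.05, 0.2]'

```text
time_s: 2.3
position: [0.4338, -0.0438, 0.253]
tcp_rot: [[0.775, 0.632, 0.001], [0.632, -0.775, -0.001], [0.001, 0.001, -1.0]]
force: [1.5, -0.8, 0.1]
opening: 0.998
grasp_force: 0.0
```

```bash
cat > c.py <<'E'
from h import *
import sys
np.set_printoptions(precision=4,suppress=True)
k=sys.argv[1]
s=bot.read_state();print(s['time_s'],s['position'],np.degrees(np.arctan2(s['tcp_rot'][1,0],s['tcp_rot'][0,0])),s['force'],s['joint_positions'])
C=cam('wrist'); im,d=bot.capture('wrist'); cv2.imwrite(f'pics/w{k}.png',im[:,:,::-1]); np.savez(f'pics/w{k}.npz',im=im,d=d,M=C[3],C=C[:3])
for t,z in {'carrier_grip':.065,'ramp_foot':.006,'landing':.036}.items():
    for r in bot.pinpoint('wrist',t)[:2]:
        u,v=np.array(r['xy'])*[640,400]; print(t,round(r['p'],2),round(u),round(v),atz(C,u,v,z)[:2])
P=cloud(C,d); hsv=cv2.cvtColor(im,cv2.COLOR_RGB2HSV); ok=d>0
m=ok&(hsv[...,0]<14)&(hsv[...,1]>150)&(P[...,2]>.033)&(P[...,2]<.047)&(np.hypot(P[...,0]-.437,P[...,1]+.043)<.1)
e=P[m][:,:2].astype(np.float32); print('orange',len(e),cv2.minAreaRect(e) if len(e)>4 else '')
m=ok&(hsv[...,2]<70)&(P[...,2]>.065)&(P[...,2]<.09)&(np.hypot(P[...,0]-.437,P[...,1]+.043)<.05)
e=P[m]; print('handle',len(e),cv2.minAreaRect(e[:,:2].astype(np.float32)) if len(e)>4 else '',e[:,2].max() if len(e) else '')
E
python3 c.py 1
```

```text
2.3 [ 0.4338 -0.0438  0.253 ] 39.1802023341361 [ 1.458  -0.7872  0.0814] [-20.5143  13.0533 105.7168  -0.0057  61.1553  30.3083]
carrier_grip 0.97 158 83 [0.4031 0.1558]
carrier_grip 0.89 323 184 [ 0.4288 -0.0448]
ramp_foot 0.77 477 109 [ 0.6134 -0.1416]
landing 0.71 361 0 [0.6047 0.0453]
orange 1402 ((0.4315148591995239, -0.04286036640405655), (0.11867564171552658, 0.08146672695875168), 38.77487564086914)
handle 0
```

View pics/w1.png

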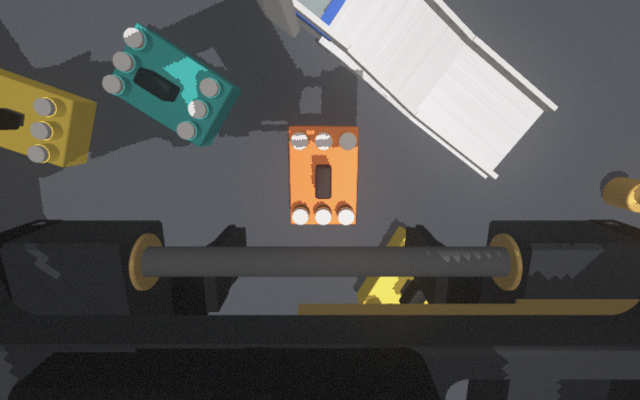

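The wrist view shows the orange carrier at (323,175), aligned with the tool, with the handle at (323,182). The gripper body is wide along its closing axis. Descending, then closing in stages to learn how grip force behaves.

Request:
apply_moves --plan '[-0.04, 0.02, -0.8, 0, 0, 0, -0.8, 0, 0, 0, -0.8, 0, 0, 0, -0.8, 0, 0, 0, -0.5, 0, 0, 0, -0.4, 0, 0, 0, 0, 0]' --grip 0.0

```text
time_s: 3.38
position: [0.4299, -0.0455, 0.0465]
tcp_rot: [[0.778, 0.629, -0.003], [0.629, -0.778, 0.001], [-0.002, -0.003, -1.0]]
force: [0.6, 0.1, 0.2]
opening: 0.505
grasp_force: 0.0
```

Request:
apply_moves --plan '[0, 0, 0, 0, 0, 0, 0, 0, 0, 0, 0, 0, 0, 0, 0, 0]' --grip 0.56

```text
time_s: 3.88
position: [0.4312, -0.0444, 0.048]
tcp_rot: [[0.776, 0.631, 0.001], [0.631, -0.776, -0.0], [0.0, 0.001, -1.0]]
force: [-0.1, 1.5, 0.8]
opening: 0.23
grasp_force: 0.6
```

Request:
apply_moves --plan '[0, 0, 0, 0, 0, 0, 0, 0]' --grip 0.6

```text
time_s: 4.12
position: [0.4302, -0.0437, 0.0476]
tcp_rot: [[0.776, 0.631, -0.001], [0.631, -0.776, 0.001], [-0.001, -0.002, -1.0]]
force: [-1.0, 2.4, 4.1]
opening: 0.204
grasp_force: 17.3
```

Request:
apply_moves --plan '[0, 0, 0, 0, 0, 0, 0, 0]' --grip 0.63

```text
time_s: 4.38
position: [0.4302, -0.0437, 0.0476]
tcp_rot: [[0.776, 0.631, -0.001], [0.631, -0.776, 0.001], [-0.001, -0.002, -1.0]]
force: [-1.3, 5.1, 5.6]
opening: 0.206
grasp_force: 30.0
```

Request:
apply_moves --plan '[0, 0, 0, 0, 0, 0, 0, 0]' --grip 1.0

```text
time_s: 4.62
position: [0.4302, -0.0437, 0.0476]
tcp_rot: [[0.776, 0.631, -0.001], [0.631, -0.776, 0.001], [-0.0, -0.002, -1.0]]
force: [-1.9, 4.7, 5.6]
opening: 0.204
grasp_force: 30.0
```

Request:
apply_moves --plan '[0, 0, 0.5, 0, 0, 0, 1, 0, 0.6, -0.35, 0.4, 0.9, 0.6, -0.35, 0.4, 0.9, 0.6, -0.35, 0.2, 0.9, 0.6, -0.35, 0.2, 0.9, 0.6, -0.35, 0, 0.9, 0.6, -0.35, 0, 0.9, 0, 0, 0, 0, 0, 0, 0, 0]'

```text
time_s: 5.88
position: [0.6093, -0.1489, 0.1804]
tcp_rot: [[-0.054, 0.999, -0.005], [0.999, 0.054, 0.002], [0.002, -0.005, -1.0]]
force: [-1.0, 0.5, -7.0]
opening: 0.206
grasp_force: 29.9
```

```bash
python3 c.py 2
```

```text
5.875 [ 0.6093 -0.1489  0.1804] 93.0736059015801 [-0.9746  0.4644 -7.0171] [-23.9197  33.233   83.8948  -0.0243  63.1525 -26.9825]
carrier_grip 0.74 327 255 [ 0.6125 -0.2071]
carrier_grip 0.59 94 257 [ 0.393  -0.2207]
orange 0 
handle 0
```

View pics/w2.png

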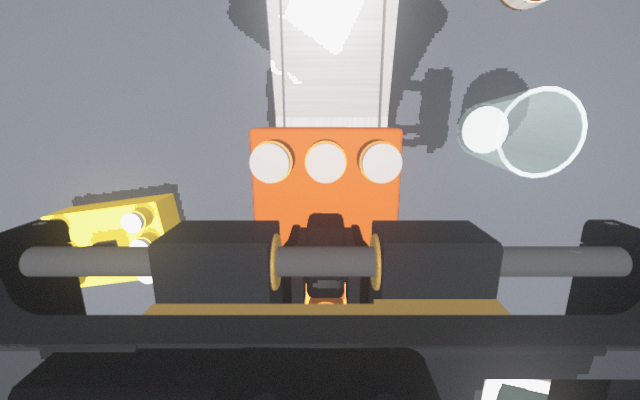

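```bash
cat > d.py <<'E'
from h import *
np.set_printoptions(precision=4,suppress=True)
z=np.load('pics/w2.npz'); f,cx,cy=z['C']; P=cloud((f,cx,cy,z['M']),z['d']); ok=z['d']>0
L=[]
for y in np.arange(-.06,.05,.01):
    m=ok&(abs(P[...,1]-y)<.004)&(abs(P[...,0]-.61)<.085)
    e=P[m]
    g=e[e[:,2]>np.interp(y,[-.07,.04],[.006,.036])+.009] # guide tops
    h=e[e[:,2]>.012]
    a=g[g[:,0]<.61];b=g[g[:,0]>.61]
    print(round(y,3),len(e),len(a),len(b),'outer',h[:,0].min(),h[:,0].max(),'inner',a[:,0].max() if len(a) else 0,b[:,0].min() if len(b) else 0, 'med',np.median(a[:,0]),np.median(b[:,0]),'mid',(np.median(a[:,0])+np.median(b[:,0]))/2)
for n in ['scene','top']:
    zz=np.load(f'pics/{n}0.npz'); P=cloud(cam(n),zz['d']); ok=zz['d']>0
    m=ok&(abs(P[...,0]-.61)<.062)&(P[...,2]>.0035)&(P[...,2]<.03)&(P[...,1]<-.12)&(P[...,1]>-.28); print(n,'foot end y',np.percentile(P[m][:,1],[0,.5,1,3]))
    # ramp profile at centre: z vs y
    q=P[ok&(abs(P[...,0]-.6125+.06*(P[...,1]+.07))<.03)&(P[...,1]>-.06)&(P[...,1]<.025)]; p=np.polyfit(q[:,1],q[:,2],1); print('ramp',p,'y at z=6,21,36mm',[(t-p[1])/p[0] for t in(.006,.021,.036)])
    # beam
    q=P[ok&(abs(P[...,0]-.605)<.05)&(P[...,2]>.165)&(P[...,2]<.178)&(P[...,1]>0)&(P[...,1]<.22)]; print('beam top',len(q),q.min(0) if len(q) else '',q.max(0) if len(q) else '',q.mean(0))
E
python3 d.py
```

```text
-0.06 1388 71 64 outer 0.5564913206404472 0.6629225225068084 inner 0.5625995416606422 0.6566416285410386 med 0.5601975304886061 0.6595988281446408 mid 0.6098981793166234
-0.05 1434 65 69 outer 0.5513281564143623 0.6661358391277414 inner 0.5623765317327177 0.6556951442274164 med 0.5596522987610625 0.6583619152080541 mid 0.6090071069845583
-0.04 1484 76 74 outer 0.5504729672114831 0.666715721142307 inner 0.5622517138609119 0.6548441789772609 med 0.5591517862110773 0.6576840447386434 mid 0.6084179154748603
-0.03 1547 80 77 outer 0.5499888562028279 0.6664044004272529 inner 0.5619930828314579 0.6536883021717527 med 0.559414220001567 0.6564937301169683 mid 0.6079539750592677
-0.02 1612 83 80 outer 0.5493567961413378 0.6654214469503495 inner 0.5618375131984082 0.6529114912998689 med 0.5594484098141411 0.6558931470537709 mid 0.607670778433956
-0.01 1676 90 91 outer 0.5488368081257748 0.6649656900742298 inner 0.5616621143396828 0.652056230037835 med 0.5590074363351736 0.6547377164120189 mid 0.6068725763735963
0.0 1748 93 93 outer 0.5482075513718502 0.6642174146411959 inner 0.5615489571684433 0.6509175712587617 med 0.5590562211410387 0.6537796604437422 mid 0.6064179407923904
0.01 1791 66 95 outer 0.5477028849392562 0.6637079163326445 inner 0.5613084484842153 0.6500725745772894 med 0.5586900673003338 0.6529591436484998 mid 0.6058246054744167
0.02 801 0 4 outer 0.5613321197040672 0.6634028985103334 inner 0 0.6499192261458888 med nan 0.6547500604089769 mid nan
  return _methods._mean(a, axis=axis, dtype=dtype,
  ret = ret.dtype.type(ret / rcount)
Traceback (most recent call last):
  File "d.py", line 11, in <module>
    print(round(y,3),len(e),len(a),len(b),'outer',h[:,0].min(),h[:,0].max(),'inner',a[:,0].max() if len(a) else 0,b[:,0].min() if len(b) else 0, 'med',np.median(a[:,0]),np.median(b[:,0]),'mid',(np.median(a[:,0])+np.median(b[:,0]))/2)
                                                  ~~~~~~~~~~^^
ValueError: zero-size array to reduction operation minimum which has no identity
```

```bash
sed -i 's/-.06,.05,.01/0,.01,.02/' d.py; python3 d.py
```

```text
0.0 1748 93 93 outer 0.5482075513718502 0.6642174146411959 inner 0.5615489571684433 0.6509175712587617 med 0.5590562211410387 0.6537796604437422 mid 0.6064179407923904
scene foot end y [-0.2526 -0.2124 -0.2107 -0.2075]
ramp [0.2682 0.0265] y at z=6,21,36mm [np.float64(-0.0763942235274064), np.float64(-0.020469837254025645), np.float64(0.035454549019355075)]
beam top 582 [0.555  0.0804 0.165 ] [0.6549 0.139  0.1779] [0.6092 0.1035 0.1709]
top foot end y [-0.2799 -0.2763 -0.272  -0.2552]
ramp [0.2747 0.0275] y at z=6,21,36mm [np.float64(-0.07813253940374652), np.float64(-0.023528651954413178), np.float64(0.03107523549492014)]
beam top 505 [0.5551 0.0794 0.1652] [0.655  0.1374 0.1778] [0.6052 0.109  0.1714]
```

Request:
apply_moves --plan '[0.12, 0.06, -0.5, 0.03, 0, 0, -0.8, 0, 0, 0, -0.7, 0, 0, 0, -0.3, 0, 0, 0, -0.15, 0, 0, 0, 0, 0, 0, 0, 0, 0]'

```text
time_s: 6.95
position: [0.6181, -0.1468, 0.0615]
tcp_rot: [[-0.06, 0.998, 0.003], [0.998, 0.06, -0.001], [-0.001, 0.003, -1.0]]
force: [-0.2, -0.6, -6.4]
opening: 0.206
grasp_force: 29.9
```

Request:
apply_moves --plan '[-0.06, 0, -0.06, 0, 0, 0, -0.08, 0, 0, 0, 0, 0, 0, 0, 0, 0]'

```text
time_s: 7.45
position: [0.6141, -0.1464, 0.0537]
tcp_rot: [[-0.06, 0.998, 0.0], [0.998, 0.06, -0.0], [-0.0, 0.0, -1.0]]
force: [-0.4, 0.3, -0.0]
opening: 0.205
grasp_force: 30.0
```

Request:
apply_moves --plan '[0, 0, 0, 0, 0, 0, 0, 0, 0, 0, 0.5, 0, 0, 0, 0.5, 0, 0.05, -0.84, 0.1, 0, 0.05, -0.84, 0, 0, 0.02, 0, -0.8, 0, 0, 0, -0.8, 0, 0, 0, 0, 0]' --grip 0.3

```text
time_s: 8.57
position: [0.6175, -0.2292, 0.0249]
tcp_rot: [[-0.059, 0.998, -0.006], [0.998, 0.059, 0.004], [0.004, -0.006, -1.0]]
force: [-0.3, 0.2, 0.0]
opening: 0.351
grasp_force: 0.0
```

```bash
cat > e.py <<'E'
from h import *
import sys
np.set_printoptions(precision=4,suppress=True)
k=sys.argv[1]; O=np.array([.6073,-.009]); a=np.array([-.058,.998]); b=np.array([-.998,-.058])
s=bot.read_state(); p=s['position'][:2]-O; print('t',s['time_s'],'tcp dock',p@a,p@b,s['position'][2],'F',s['force']@np.r_[a,0],s['force'])
for n in ['scene','top']:
    C=cam(n); im,d=bot.capture(n); cv2.imwrite(f'pics/{n}{k}.png',im[:,:,::-1]); P=cloud(C,d); hsv=cv2.cvtColor(im,cv2.COLOR_RGB2HSV)
    m=(d>0)&(hsv[...,0]<14)&(hsv[...,1]>150)
    q=(P[...,:2]-O); X=q@a; Y=q@b; m&=(abs(Y)<.06)&(X>-.3)&(X<.25)&(P[...,2]<.13)&~((P[...,2]>.15))
    e=np.c_[X[m],Y[m],P[...,2][m]]
    if len(e)<10: continue
    print(n,'orange n',len(e),'X',np.percentile(e[:,0],[1,99]),'Y',np.percentile(e[:,1],[1,99]),'Z',np.percentile(e[:,2],[1,99]),'yaw',cv2.minAreaRect(e[:,:2].astype(np.float32)))
E
python3 e.py 1
```

```text
t 8.575 tcp dock -0.22031374245730018 0.002551234807808403 0.02491301921680133 F 0.19614319345658074 [-0.3003  0.1791  0.0101]
scene orange n 732 X [-0.1947 -0.0813] Y [-0.0405  0.0368] Z [0.0207 0.116 ] yaw ((-0.14484722912311554, -0.0017239265143871307), (0.1336757093667984, 0.08271551132202148), 3.0334181785583496)
top orange n 162 X [-0.1714 -0.1075] Y [-0.0339  0.0197] Z [0.0394 0.0509] yaw ((-0.14344057440757751, -0.018699776381254196), (0.05228395387530327, 0.07189671695232391), 56.66889190673828)
```

Request:
apply_moves --plan '[0.03, 0.3, 0, 0, -0.02, 0.3, 0, 0, -0.02, 0.3, 0, 0, -0.02, 0.3, 0, 0, -0.02, 0.3, 0, 0, -0.02, 0.3, 0, 0, -0.02, 0.3, 0, 0, -0.01, 0.3, 0.05, 0, -0.02, 0.3, 0.05, 0]'

```text
time_s: 9.8
position: [0.6144, -0.0949, 0.0337]
tcp_rot: [[-0.061, 0.998, 0.001], [0.998, 0.061, -0.002], [-0.002, 0.001, -1.0]]
force: [0.6, -7.1, 1.5]
opening: 0.35
grasp_force: 4.1
```

```bash
python3 e.py 2
```

```text
t 9.8 tcp dock -0.08618240952888061 -0.0021110715586761713 0.03366922870293404 F -7.150192669865253 [ 0.6031 -7.1295  1.4673]
scene orange n 396 X [-0.0738  0.0388] Y [-0.0498  0.0206] Z [0.034  0.1251] yaw ((-0.023837797343730927, -0.014950469136238098), (0.1333145648241043, 0.06221551448106766), 7.619513988494873)
top orange n 173 X [-0.0211  0.0428] Y [-0.0337  0.0407] Z [0.0591 0.081 ] yaw ((0.010638445615768433, 0.003129623830318451), (0.07585365325212479, 0.06473979353904724), 87.29345703125)
```

Request:
apply_moves --plan '[-0.02, 0.3, 0.08, 0, -0.02, 0.3, 0.08, 0, -0.02, 0.3, 0.08, 0, -0.02, 0.3, 0.08, 0, -0.02, 0.3, 0.08, 0, -0.02, 0.3, 0.08, 0, -0.02, 0.3, 0.08, 0, -0.02, 0.15, 0.08, 0, 0, 0, 0, 0]'

```text
time_s: 11.02
position: [0.6052, 0.0186, 0.065]
tcp_rot: [[-0.06, 0.998, -0.001], [0.998, 0.06, 0.001], [0.001, -0.001, -1.0]]
force: [-0.4, -0.7, 0.2]
opening: 0.35
grasp_force: 0.0
```

```bash
python3 e.py 3
```

```text
t 11.025 tcp dock 0.02771269705538899 0.0004564944844186235 0.06495578532598417 F -0.7060148280214084 [-0.376  -0.7293  0.2347]
scene orange n 184 X [0.0261 0.1393] Y [-0.038   0.0227] Z [0.0454 0.0983] yaw ((0.07483012229204178, -0.013850636780261993), (0.07038925588130951, 0.13559535145759583), 68.14167785644531)
```

View pics/scene3.png

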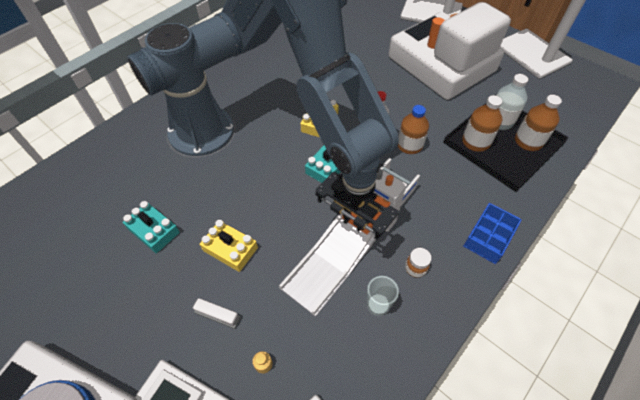

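Scene picture: the carrier sits at the landing with the gripper behind it at (365,205) and the bridge just ahead at (393,185); nothing else has been disturbed. Creeping on.

Request:
apply_moves --plan '[-0.01, 0.1, 0, 0, 0, 0.1, 0, 0, -0.01, 0.1, 0, 0, 0, 0.1, 0, 0, 0, 0, 0, 0]'

```text
time_s: 11.75
position: [0.6048, 0.038, 0.0651]
tcp_rot: [[-0.06, 0.998, -0.0], [0.998, 0.06, 0.001], [0.001, -0.0, -1.0]]
force: [-0.1, 0.0, -0.0]
opening: 0.35
grasp_force: 0.1
```

Request:
apply_moves --plan '[0, 0.04, 0, 0, 0, 0.04, 0, 0, 0, 0, 0, 0]'

```text
time_s: 12.12
position: [0.605, 0.0413, 0.065]
tcp_rot: [[-0.06, 0.998, -0.0], [0.998, 0.06, 0.0], [0.0, -0.0, -1.0]]
force: [-0.8, -1.1, -0.6]
opening: 0.35
grasp_force: 0.8
```

```bash
python3 e.py 4; python3 - <<'E'
from h import *
C=cam('wrist'); im,d=bot.capture('wrist'); cv2.imwrite('pics/w4.png',im[:,:,::-1])
E
```

```text
t 12.125 tcp dock 0.050335787116980606 -0.0005723044643413271 0.06500429483635044 F -1.0650649557822234 [-0.8015 -1.1138 -0.6083]
scene orange n 126 X [0.0402 0.1212] Y [-0.0392  0.0386] Z [0.0413 0.0979] yaw ((0.07185659557580948, -0.01443064957857132), (0.053290948271751404, 0.09994116425514221), 40.66111755371094)
```

View pics/w4.png

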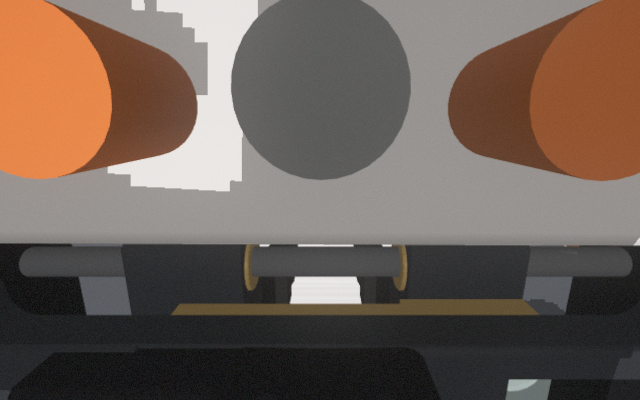

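The wrist view shows the beam's front edge at row 243 and the gripper's rod at rows 248–275. Next I'll measure the gripper's forward extent against the beam from the depth.

```bash
python3 - <<'E'
from h import *
np.set_printoptions(precision=3,suppress=True)
z=np.load('pics/w1.npz'); f,cx,cy=z['C']; d=z['d']; M=np.array(bot.camera_info('wrist')['mount'])
P=cloud((f,cx,cy,M),d); ok=(d>0)&(d<.2)
for a in np.arange(-.18,0.01,.01):
    m=ok&(P[...,2]>=a)&(P[...,2]<a+.01); 
    if m.sum()>3: 
        r=np.argwhere(m); print(round(a,2),m.sum(),'x',np.percentile(P[m][:,0],[2,50,98]),'y',P[m][:,1].min(),P[m][:,1].max(),'rows',r[:,0].min(),r[:,0].max())
print('min depth',d[d>0].min())
E
```

```text
-0.12 23513 x [0.018 0.024 0.026] y -0.0634334557763368 0.05901753522750516 rows 338 399
-0.11 22077 x [0.01  0.025 0.027] y -0.06861163782232035 0.0667801231544084 rows 279 399
-0.1 21533 x [-0.006  0.026  0.037] y -0.07986483841641527 0.07644960455506784 rows 241 399
-0.09 18626 x [-0.007  0.031  0.038] y -0.0872346881933474 0.08331645614430873 rows 226 399
-0.08 4496 x [-0.021  0.036  0.038] y -0.08804725664946142 0.08615065979148892 rows 219 399
-0.07 972 x [0.    0.009 0.036] y -0.08700705183384409 0.08575232824340254 rows 219 314
-0.06 925 x [-0.006  0.004  0.011] y -0.056737087876256136 0.05616000147093625 rows 277 314
-0.05 1308 x [-0.01  -0.001  0.005] y -0.04941257821937125 0.04865504048758926 rows 277 314
-0.04 258 x [-0.01  -0.005  0.   ] y -0.04471513100669109 0.04387837132986729 rows 277 301
-0.03 363 x [-0.01   0.009  0.011] y -0.05381701366523153 0.05293300799629983 rows 239 289
-0.02 398 x [0.005 0.009 0.011] y -0.052731216186750474 0.05212317878921597 rows 231 278
-0.01 406 x [0.001 0.009 0.011] y -0.052757278389185314 0.05233848233707652 rows 225 245
0.0 87 x [-0.001  0.009  0.011] y -0.05280095058884898 0.051841063370738294 rows 224 245
min depth 0.050001074
```

Request:
apply_moves --plan '[0, 0.04, 0, 0, 0, 0, 0, 0]'

```text
time_s: 12.52
position: [0.605, 0.0432, 0.065]
tcp_rot: [[-0.06, 0.998, -0.0], [0.998, 0.06, -0.0], [-0.0, -0.0, -1.0]]
force: [0.5, -1.3, -0.7]
opening: 0.35
grasp_force: 0.9
```

Request:
apply_moves --plan '[0, 0.03, 0, 0, 0, 0, 0, 0]'

```text
time_s: 12.78
position: [0.605, 0.0448, 0.065]
tcp_rot: [[-0.06, 0.998, -0.0], [0.998, 0.06, 0.0], [0.0, -0.0, -1.0]]
force: [0.7, -1.4, -1.1]
opening: 0.348
grasp_force: 0.9
```

Request:
apply_moves --plan '[0, 0.02, 0, 0, 0, 0, 0, 0]'

```text
time_s: 13.02
position: [0.605, 0.0451, 0.0651]
tcp_rot: [[-0.059, 0.998, -0.0], [0.998, 0.059, -0.001], [-0.001, -0.0, -1.0]]
force: [-0.2, -5.1, -1.1]
opening: 0.353
grasp_force: 2.3
```

The beam is felt at TCP x ≈ 54 mm. The body's wide part is only about 30 mm tall, so with the tips just over the landing it should pass under the beam. Backing off 2 mm and lowering.

Request:
apply_moves --plan '[0, -0.06, 0, 0, 0, 0, -0.15, 0, 0, 0, -0.15, 0, 0, 0, 0, 0]'

```text
time_s: 13.52
position: [0.6042, 0.043, 0.049]
tcp_rot: [[-0.06, 0.998, -0.002], [0.998, 0.06, 0.001], [0.001, -0.002, -1.0]]
force: [0.5, 0.6, -0.4]
opening: 0.349
grasp_force: 0.0
```

Request:
apply_moves --plan '[0, 0, -0.12, 0, 0, 0, -0.1, 0, 0, 0, 0, 0]'

```text
time_s: 13.9
position: [0.6049, 0.0424, 0.0386]
tcp_rot: [[-0.06, 0.998, -0.0], [0.998, 0.06, -0.0], [-0.0, -0.0, -1.0]]
force: [-0.2, -1.2, -0.2]
opening: 0.348
grasp_force: 0.5
```

No contact with the caps. Creeping forward.

Request:
apply_moves --plan '[0, 0.04, 0, 0, 0, 0.02, 0, 0, 0, 0, 0, 0]'

```text
time_s: 14.28
position: [0.6049, 0.0456, 0.0391]
tcp_rot: [[-0.06, 0.998, -0.0], [0.998, 0.06, -0.0], [-0.0, -0.0, -1.0]]
force: [-0.3, -1.6, -1.6]
opening: 0.348
grasp_force: 1.0
```

Request:
apply_moves --plan '[0, 0.03, 0, 0, 0, 0, 0, 0]'

```text
time_s: 14.52
position: [0.605, 0.0473, 0.0391]
tcp_rot: [[-0.06, 0.998, 0.0], [0.998, 0.06, 0.0], [0.0, 0.0, -1.0]]
force: [-0.7, -3.0, -0.2]
opening: 0.35
grasp_force: 1.0
```

Request:
apply_moves --plan '[0, 0.03, 0, 0, 0, 0, 0, 0]'

```text
time_s: 14.78
position: [0.605, 0.0488, 0.0391]
tcp_rot: [[-0.06, 0.998, -0.0], [0.998, 0.06, 0.0], [0.0, -0.0, -1.0]]
force: [0.7, -2.0, -1.3]
opening: 0.349
grasp_force: 0.8
```

Request:
apply_moves --plan '[0, 0.04, 0, 0, 0, 0, 0, 0]'

```text
time_s: 15.02
position: [0.6041, 0.0504, 0.0389]
tcp_rot: [[-0.06, 0.998, -0.002], [0.998, 0.06, -0.001], [-0.001, -0.002, -1.0]]
force: [-3.3, -4.4, -0.7]
opening: 0.349
grasp_force: 1.3
```

Request:
apply_moves --plan '[0, 0.04, 0, 0, 0, 0, 0, 0]'

```text
time_s: 15.28
position: [0.6035, 0.0526, 0.0388]
tcp_rot: [[-0.06, 0.998, -0.003], [0.998, 0.06, -0.0], [0.0, -0.003, -1.0]]
force: [-2.7, -3.7, -0.9]
opening: 0.35
grasp_force: 1.1
```

Request:
apply_moves --plan '[0, 0.03, 0, 0, 0, 0, 0, 0]'

```text
time_s: 15.52
position: [0.6034, 0.0539, 0.0387]
tcp_rot: [[-0.06, 0.998, -0.003], [0.998, 0.06, -0.0], [-0.0, -0.003, -1.0]]
force: [-3.7, -4.4, -0.9]
opening: 0.353
grasp_force: 1.1
```

Request:
apply_moves --plan '[0, 0.03, 0, 0, 0, 0, 0, 0]'

```text
time_s: 15.78
position: [0.6033, 0.0552, 0.0386]
tcp_rot: [[-0.06, 0.998, -0.004], [0.998, 0.06, -0.001], [-0.0, -0.004, -1.0]]
force: [-4.3, -6.1, -1.6]
opening: 0.348
grasp_force: 1.1
```

Request:
apply_moves --plan '[-0.04, 0, 0, 0, 0, 0, 0, 0]'

```text
time_s: 16.02
position: [0.6037, 0.0554, 0.039]
tcp_rot: [[-0.059, 0.998, 0.001], [0.998, 0.059, -0.0], [-0.0, 0.001, -1.0]]
force: [1.3, -4.1, -3.6]
opening: 0.353
grasp_force: 1.0
```

```bash
python3 e.py 5; python3 - <<'E'
from h import *
C=cam('top'); im,d=bot.capture('scene'); 
a=cv2.resize(im[130:270,300:460,::-1],None,fx=4,fy=4,interpolation=cv2.INTER_CUBIC); cv2.imwrite('pics/c5.png',a)
E
```

```text
t 16.025 tcp dock 0.06450560065012562 -0.0001581085434047857 0.038991542357396304 F -4.131614096481777 [ 1.3451 -4.0617 -3.5976]
scene orange n 51 X [0.06   0.1289] Y [-0.0481  0.0173] Z [0.0462 0.1171] yaw ((0.09587529301643372, -0.02469019591808319), (0.07150819152593613, 0.0734916478395462), 72.85702514648438)
top orange n 20 X [0.1641 0.1888] Y [-0.0312  0.0136] Z [0.0633 0.0721] yaw ((0.17990031838417053, -0.011220263317227364), (0.04686642810702324, 0.022516077384352684), 72.75007629394531)
```

View pics/c5.png

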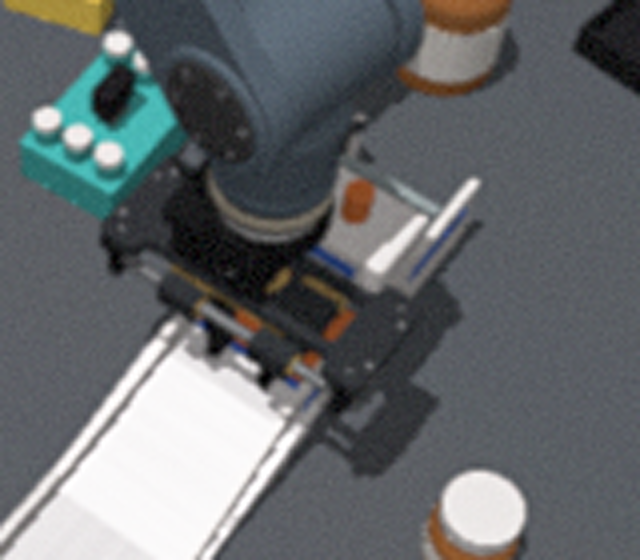

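The crop shows the gripper under the beam's front edge, with the carrier's tail at about (250,350) and the blue lip strip still visible beside it. The side force is relieved, so I'm continuing in small steps.

Request:
apply_moves --plan '[0, 0.03, 0, 0, 0, 0, 0, 0]'

```text
time_s: 16.42
position: [0.6037, 0.0566, 0.0393]
tcp_rot: [[-0.059, 0.998, 0.001], [0.998, 0.06, -0.001], [-0.001, 0.001, -1.0]]
force: [0.6, -5.9, -3.9]
opening: 0.348
grasp_force: 1.1
```

Request:
apply_moves --plan '[0, 0.03, 0, 0, 0, 0, 0, 0]'

```text
time_s: 16.68
position: [0.6036, 0.0567, 0.0393]
tcp_rot: [[-0.059, 0.998, 0.001], [0.998, 0.059, -0.002], [-0.002, 0.001, -1.0]]
force: [0.1, -11.1, -2.0]
opening: 0.35
grasp_force: 0.3
```

Request:
apply_moves --plan '[-0.01, 0.03, 0, 0, 0, 0, 0, 0]'

```text
time_s: 16.92
position: [0.6036, 0.0566, 0.0393]
tcp_rot: [[-0.059, 0.998, 0.001], [0.998, 0.059, -0.004], [-0.004, 0.001, -1.0]]
force: [2.2, -15.7, -3.0]
opening: 0.351
grasp_force: 0.0
```

Hard stop at y = 0.0567: the upper body is on the beam, and the pad force has gone to zero. Backing off to look.

Request:
apply_moves --plan '[0.01, -0.15, 0, 0, 0.02, -0.3, 0.05, 0, 0.03, -0.5, 0.1, 0, 0.03, -0.5, 0.3, 0, 0.05, -0.8, 0.8, 0, 0.05, -0.8, 0.8, 0, 0, 0, 0, 0]'

```text
time_s: 17.8
position: [0.6147, -0.0959, 0.1457]
tcp_rot: [[-0.056, 0.998, 0.008], [0.998, 0.056, -0.003], [-0.003, 0.008, -1.0]]
force: [0.2, 0.4, 0.2]
opening: 0.35
grasp_force: 0.0
```

```bash
python3 e.py 6; python3 - <<'E'
import cv2
a=cv2.imread('pics/scene6.png')[130:260,310:450];b=cv2.imread('pics/top6.png')[135:205,230:340]
a=cv2.resize(a,(560,520),interpolation=cv2.INTER_CUBIC); cv2.imwrite('pics/c6.png',a)
E
```

```text
t 17.8 tcp dock -0.08719053416999638 -0.0023746106872542614 0.14565740116542633 F 0.43562273165779863 [0.1994 0.4481 0.1747]
scene orange n 600 X [0.0766 0.1379] Y [-0.0386  0.0401] Z [0.0397 0.0845] yaw ((0.10740453004837036, 0.0010927468538284302), (0.08057817816734314, 0.06456788629293442), 89.04644012451172)
top orange n 112 X [0.0789 0.1893] Y [-0.0312  0.0406] Z [0.0593 0.0786] yaw ((0.1363239288330078, 0.0019570253789424896), (0.11448562145233154, 0.07605095207691193), 1.3836232423782349)
```

View pics/c6.png

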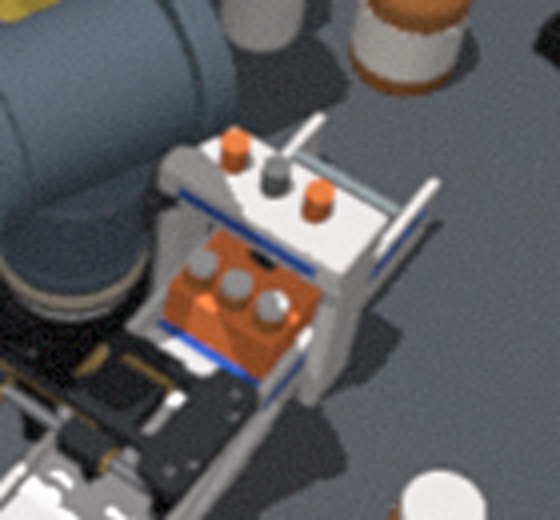

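The crop shows the carrier under the bridge with its tail right at the narrow blue strip (210,350). Checking tilt and tail height.

```bash
cat > g.py <<'E'
from h import *
np.set_printoptions(precision=4,suppress=True)
O=np.array([.6073,-.009]); a=np.array([-.058,.998]); b=np.array([-.998,-.058])
for n in ['scene','top']:
    S=[]
    for i in range(4): im,d=bot.capture(n); S.append(d)
    d=np.median(S,0)
    P=cloud(cam(n),d); hsv=cv2.cvtColor(im,cv2.COLOR_RGB2HSV); q=P[...,:2]-O; X=q@a;Y=q@b;Z=P[...,2]
    o=(d>0)&(hsv[...,0]<14)&(hsv[...,1]>120)&(abs(Y)<.045)&(Z<.13)&(X>.05)&(X<.23)
    for lo in np.arange(.07,.21,.006):
        m=o&(X>=lo)&(X<lo+.006)
        if m.sum()>3: print(n,round(lo,3),m.sum(),'Z',np.percentile(Z[m],[5,50,95]))
    bl=(d>0)&(hsv[...,0]>105)&(hsv[...,0]<125)&(hsv[...,1]>120)&(abs(Y)<.03)&(Z>.02)&(Z<.06)&(X>.05)&(X<.11)
    r=np.argwhere(bl); 
    if len(r): print(n,'blue X',np.percentile(X[bl],[2,50,98]),'Z',np.percentile(Z[bl],[2,50,98]),'n',len(r))
    for w in [(t) for t in np.arange(.176,.206,.005)]:
        m=(d>0)&(X>=w)&(X<w+.005)&(abs(Y)<.035)&(Z>.015)&(Z<.11)
        if m.sum(): print('  deep',round(w,3),m.sum(),np.percentile(Z[m],[5,50,95]))
E
python3 g.py
```

```text
scene 0.076 247 Z [0.0404 0.0573 0.0736]
scene 0.082 97 Z [0.0665 0.0743 0.0831]
scene 0.088 46 Z [0.0618 0.0753 0.0844]
scene 0.094 28 Z [0.054  0.0728 0.0832]
scene 0.1 18 Z [0.0503 0.0716 0.0865]
scene 0.106 18 Z [0.0525 0.0713 0.0728]
scene 0.112 22 Z [0.0602 0.071  0.0724]
scene 0.118 44 Z [0.0655 0.0707 0.0726]
scene 0.124 60 Z [0.0631 0.07   0.0717]
scene 0.13 53 Z [0.0646 0.0694 0.0714]
scene 0.136 23 Z [0.0677 0.0688 0.0703]
scene blue X [0.0715 0.0747 0.0773] Z [0.0319 0.0341 0.0362] n 27
top 0.076 31 Z [0.0603 0.073  0.0771]
top 0.082 31 Z [0.0718 0.0742 0.0758]
top 0.088 4 Z [0.0727 0.0734 0.0749]
top 0.154 20 Z [0.0653 0.0693 0.1046]
top 0.16 38 Z [0.0656 0.0677 0.0694]
top 0.166 43 Z [0.0639 0.0667 0.0689]
top 0.172 26 Z [0.0644 0.0667 0.0684]
top 0.178 5 Z [0.0655 0.0666 0.0679]
top 0.184 7 Z [0.0636 0.0651 0.0665]
top 0.19 13 Z [0.0626 0.0646 0.0674]
top 0.196 4 Z [0.0622 0.0637 0.0654]
top blue X [0.0722 0.0724 0.0727] Z [0.0312 0.0345 0.0363] n 4
  deep 0.176 35 [0.0671 0.0832 0.0884]
  deep 0.181 36 [0.0653 0.0854 0.0876]
  deep 0.186 27 [0.0646 0.0841 0.0858]
  deep 0.191 24 [0.0624 0.0664 0.0851]
  deep 0.196 16 [0.062  0.0638 0.0658]
  deep 0.201 14 [0.0227 0.0252 0.0272]
```

```bash
python3 - <<'E'
from h import *
np.set_printoptions(precision=4,suppress=True)
O=np.array([.6073,-.009]); a=np.array([-.058,.998]); b=np.array([-.998,-.058])
for n in ['scene','top']:
    z=np.load(f'pics/{n}0.npz'); im=z['im']; C=cam(n); f,cx,cy,M=C
    # project dock-plane line x scan at z=35mm, blue-ness (B-R) profile averaged across channel
    R=M[:3,:3].T
    prof=[]
    xs=np.arange(.058,.115,.002); g=im.astype(np.float32)
    for x in xs:
        ys=np.linspace(-.025,.025,41); W=np.array([np.r_[O+a*x+b*y,.035] for y in ys]); c=(W-M[:3,3])@R.T
        u=(c[:,0]/c[:,2]*f+cx).astype(np.float32); v=(c[:,1]/c[:,2]*f+cy).astype(np.float32)
        s=cv2.remap(g,u[None],v[None],cv2.INTER_LINEAR)[0].mean(0); prof.append(s)
    prof=np.array(prof); print(n); print(np.c_[xs*1000,prof.round(),(prof[:,2]-prof[:,0]).round()])
E
```

```text
scene
[[ 58. 232. 229. 230.  -2.]
 [ 60. 233. 230. 231.  -2.]
 [ 62. 235. 231. 232.  -3.]
 [ 64. 236. 232. 231.  -4.]
 [ 66. 232. 228. 229.  -4.]
 [ 68. 210. 210. 224.  14.]
 [ 70. 158. 169. 218.  60.]
 [ 72.  98. 126. 212. 115.]
 [ 74.  58. 102. 210. 152.]
 [ 76.  50.  98. 210. 160.]
 [ 78.  66. 107. 207. 142.]
 [ 80.  97. 126. 198. 101.]
 [ 82. 132. 150. 185.  53.]
 [ 84. 154. 166. 175.  21.]
 [ 86. 161. 171. 171.  10.]
 [ 88. 161. 171. 171.  10.]
 [ 90. 160. 171. 172.  12.]
 [ 92. 159. 170. 172.  13.]
 [ 94. 159. 170. 172.  12.]
 [ 96. 160. 170. 172.  12.]
 [ 98. 159. 170. 172.  13.]
 [100. 159. 170. 172.  13.]
 [102. 159. 170. 171.  12.]
 [104. 159. 170. 171.  12.]
 [106. 160. 170. 172.  12.]
 [108. 160. 170. 172.  12.]
 [110. 160. 170. 172.  13.]
 [112. 160. 171. 172.  12.]
 [114. 159. 170. 171.  12.]]
top
[[ 58. 236. 237. 238.   2.]
 [ 60. 236. 236. 238.   2.]
 [ 62. 233. 234. 237.   5.]
 [ 64. 223. 227. 235.  12.]
 [ 66. 202. 211. 232.  30.]
 [ 68. 167. 183. 227.  61.]
 [ 70. 127. 154. 223.  96.]
 [ 72. 102. 136. 221. 118.]
 [ 74.  90. 127. 217. 127.]
 [ 76.  92. 126. 209. 117.]
 [ 78. 103. 132. 197.  93.]
 [ 80. 120. 142. 184.  64.]
 [ 82. 137. 153. 175.  38.]
 [ 84. 151. 165. 174.  23.]
 [ 86. 158. 171. 175.  18.]
 [ 88. 158. 172. 176.  18.]
 [ 90. 156. 170. 177.  20.]
 [ 92. 153. 167. 178.  25.]
 [ 94. 157. 169. 183.  26.]
 [ 96. 172. 181. 193.  21.]
 [ 98. 197. 201. 209.  12.]
 [100. 220. 221. 223.   3.]
 [102. 231. 231. 232.   1.]
 [104. 236. 236. 236.  -0.]
 [106. 237. 237. 237.  -0.]
 [108. 237. 237. 237.  -1.]
 [110. 237. 237. 236.  -1.]
 [112. 236. 236. 235.  -1.]
 [114. 233. 232. 231.  -2.]]
```

Lip edge ≈ x 80–81 mm and the tail is at ≈ 77.5 mm, so 3–8 mm remain that an upright tool can't push from behind. The nose is out past the beam, so I'll draw it in from there with a light pinch well under 30 N.

Request:
apply_moves --plan '[0, 0, 1, 0, 0, 0, 0.9, 0, -0.06, 0.92, 0, 0, -0.06, 0.92, 0, 0, -0.06, 0.92, 0, 0, -0.06, 0.92, 0, 0, -0.06, 0.92, 0, 0, -0.06, 0.92, 0, 0, 0, 0, 0, 0]' --grip -1

```text
time_s: 19.42
position: [0.593, 0.1872, 0.2362]
tcp_rot: [[-0.065, 0.998, -0.001], [0.998, 0.065, 0.001], [0.001, -0.001, -1.0]]
force: [-0.6, -1.4, 0.5]
opening: 1.003
grasp_force: 0.0
```

```bash
cat > k.py <<'E'
from h import *
np.set_printoptions(precision=4,suppress=True)
O=np.array([.6073,-.009]); a=np.array([-.058,.998]); b=np.array([-.998,-.058])
s=bot.read_state(); p=s['position'][:2]-O; R=s['tcp_rot']; print('t',s['time_s'],'tcp dock',p@a,p@b,s['position'],'open',s['opening'],'yaw',np.degrees(np.arctan2(R[1,0],R[0,0])))
C=cam('wrist'); im,d=bot.capture('wrist'); cv2.imwrite('pics/w7.png',im[:,:,::-1])
P=cloud(C,d); hsv=cv2.cvtColor(im,cv2.COLOR_RGB2HSV); q=P[...,:2]-O; X=q@a;Y=q@b;Z=P[...,2]
o=(d>.1)&(hsv[...,0]<14)&(hsv[...,1]>150)&(abs(Y)<.06)&(Z<.1)&(Z>.05)&(X>.14)&(X<.25)
for lo in np.arange(.15,.21,.006):
    m=o&(X>=lo)&(X<lo+.006)
    if m.sum()>3: print(round(lo,3),m.sum(),'Y',Y[m].min(),Y[m].max(),'Z',np.median(Z[m]))
for lo in np.arange(.15,.28,.012):
    for sg in (-1,1):
        m=(d>.1)&(X>=lo)&(X<lo+.012)&(Y*sg>.0425)&(Y*sg<.07)&(Z>.03)&(Z<.16)
        if m.sum(): print('guide',round(lo,3),sg,m.sum(),'Y',np.percentile(Y[m],[2,98]),'Zmax',np.percentile(Z[m],[50,99]))
m=(d>.1)&(X>.2)&(X<.28)&(abs(Y)<.035); 
for lo in np.arange(.196,.28,.006):
    k=m&(X>=lo)&(X<lo+.006)
    if k.sum(): print('end',round(lo,3),k.sum(),np.percentile(Z[k],[5,50,98]),hsv[k].mean(0).round())
E
python3 k.py
```

```text
t 19.425 tcp dock 0.19658912058552014 0.0028933325293530286 [0.593  0.1872 0.2362] open 1.0033578263388698 yaw 93.713355966118
0.15 317 Y -0.03598778416333356 0.04329999747726689 Z 0.06672177907410615
0.156 390 Y -0.035799978735519045 0.043149005028496536 Z 0.06622592954328765
0.162 375 Y -0.03568550741803024 0.0430947975229619 Z 0.06569646531739393
0.168 146 Y -0.035559685582482084 0.04296900765495348 Z 0.06528044533681532
0.186 39 Y -0.035099795832140054 0.038402682767831306 Z 0.06347213411464514
0.192 207 Y -0.03374915820337791 0.042576127680978175 Z 0.06286345501058321
0.198 29 Y -0.034858903447144984 0.04136297019431346 Z 0.06293420733400373
guide 0.15 -1 83 Y [-0.0492 -0.0436] Zmax [0.0574 0.0589]
guide 0.15 1 61 Y [0.0429 0.0498] Zmax [0.0582 0.0679]
guide 0.162 -1 95 Y [-0.0498 -0.0437] Zmax [0.0571 0.059 ]
guide 0.162 1 61 Y [0.0428 0.0494] Zmax [0.0581 0.0661]
guide 0.174 -1 86 Y [-0.0493 -0.0437] Zmax [0.0574 0.0592]
guide 0.174 1 72 Y [0.0427 0.05  ] Zmax [0.0583 0.0655]
guide 0.186 -1 94 Y [-0.0497 -0.0438] Zmax [0.0574 0.0598]
guide 0.186 1 79 Y [0.0425 0.0498] Zmax [0.
[... 900 characters left out ...]
3  0.0242] [ 54.   6. 130.]
end 0.208 320 [0.022  0.0534 0.0553] [ 27.  26. 119.]
end 0.214 411 [0.022  0.0237 0.0549] [ 53.  15. 150.]
end 0.22 140 [0.0487 0.0626 0.0643] [ 73.   8. 214.]
end 0.226 413 [-0.0025  0.0628  0.0644] [ 96.   8. 190.]
end 0.232 529 [-0.0031 -0.0008  0.0636] [110.   7. 104.]
end 0.238 280 [-0.0034 -0.0022 -0.0005] [135.   9.  89.]
end 0.244 278 [-0.0035 -0.002  -0.0006] [127.  10.  89.]
end 0.25 279 [-0.0035 -0.0021 -0.0004] [123.  11.  88.]
end 0.256 283 [-0.0034 -0.0021 -0.0005] [116.  15. 106.]
end 0.262 287 [-0.0033 -0.0021 -0.0003] [117.  14.  89.]
end 0.268 288 [-0.0034 -0.0021 -0.0004] [115.  15.  86.]
end 0.274 288 [-0.0035 -0.0022 -0.0005] [113.  16.  86.]
```

View pics/w7.png

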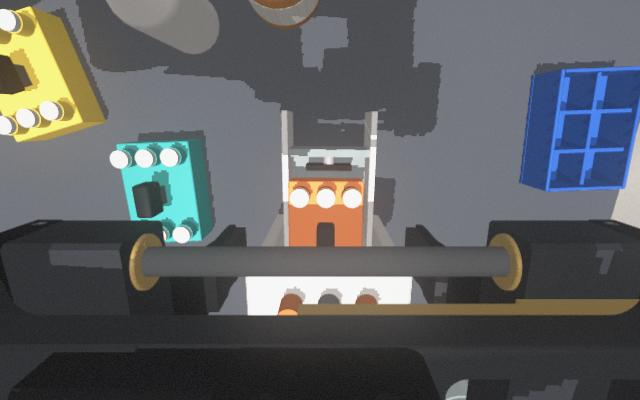

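The wrist view shows the nose vials at (325,197), the carrier between the guides, and the black buffer at (328,165) about 10 mm ahead of the nose. I'm straddling the nose over the guides.

Request:
apply_moves --plan '[0.01, -0.17, -0.4, 0, 0, 0, -0.8, 0, 0, 0, -0.8, 0, 0, 0, -0.6, 0, 0, 0, -0.4, 0, 0, 0, 0, 0]'

```text
time_s: 20.23
position: [0.5937, 0.1745, 0.085]
tcp_rot: [[-0.057, 0.998, -0.003], [0.998, 0.057, 0.001], [0.001, -0.003, -1.0]]
force: [-1.2, 2.4, -1.1]
opening: 0.996
grasp_force: 1.3
```

```bash
cat > s.py <<'E'
from h import *
np.set_printoptions(precision=4,suppress=True)
O=np.array([.6073,-.009]); a=np.array([-.058,.998]); b=np.array([-.998,-.058])
s=bot.read_state(); p=s['position'][:2]-O; print('t',s['time_s'],'tcp dock',p@a,p@b,s['position'],s['force'],s['opening'])
E
python3 s.py
```

```text
t 20.225 tcp dock 0.1839136442105162 0.002959680356436829 [0.5937 0.1745 0.085 ] [-1.2003  2.4454 -1.0656] 0.9958266346703443
```

Request:
apply_moves --plan '[0, 0.08, 0, 0, 0, 0, 0, 0, 0, 0, 0, 0]'

```text
time_s: 20.6
position: [0.5949, 0.1789, 0.0874]
tcp_rot: [[-0.06, 0.998, 0.001], [0.998, 0.06, -0.0], [-0.0, 0.001, -1.0]]
force: [-0.6, 0.5, 0.9]
opening: 0.996
grasp_force: 0.0
```

Request:
apply_moves --plan '[0, 0, -0.2, 0, 0, 0, -0.2, 0, 0, 0, 0, 0]'

```text
time_s: 20.98
position: [0.5933, 0.179, 0.065]
tcp_rot: [[-0.06, 0.998, -0.003], [0.998, 0.06, -0.0], [-0.0, -0.003, -1.0]]
force: [-0.2, -0.4, 1.1]
opening: 0.998
grasp_force: 0.0
```

```bash
python3 s.py
```

```text
t 20.975 tcp dock 0.1884022834021751 0.003038099287826822 [0.5933 0.179  0.065 ] [-0.2223 -0.3626  1.0951] 0.9982096891413209
```

Request:
apply_moves --plan '[0, 0, -0.05, 0, 0, 0, -0.03, 0, 0, 0, 0, 0]'

```text
time_s: 21.35
position: [0.5945, 0.1792, 0.0625]
tcp_rot: [[-0.06, 0.998, -0.0], [0.998, 0.06, -0.0], [-0.0, -0.0, -1.0]]
force: [0.0, -0.6, 0.7]
opening: 0.995
grasp_force: 0.0
```

Request:
apply_moves --plan '[0, 0, 0, 0, 0, 0, 0, 0]' --grip -0.89

```text
time_s: 21.6
position: [0.594, 0.1791, 0.0626]
tcp_rot: [[-0.06, 0.998, -0.001], [0.998, 0.06, -0.0], [-0.0, -0.001, -1.0]]
force: [0.4, 0.4, 0.3]
opening: 0.954
grasp_force: 0.5
```

Request:
apply_moves --plan '[0, 0, 0, 0, 0, 0, 0, 0]' --grip -0.885

```text
time_s: 21.85
position: [0.5938, 0.1791, 0.0625]
tcp_rot: [[-0.06, 0.998, -0.002], [0.998, 0.06, -0.0], [-0.0, -0.002, -1.0]]
force: [-2.4, 0.7, 1.4]
opening: 0.947
grasp_force: 1.1
```

Request:
apply_moves --plan '[0, 0, 0, 0, 0, 0, 0, 0]' --grip -0.881

```text
time_s: 22.1
position: [0.5937, 0.1792, 0.0625]
tcp_rot: [[-0.06, 0.998, -0.002], [0.998, 0.06, -0.0], [-0.0, -0.002, -1.0]]
force: [-3.0, -0.7, 3.2]
opening: 0.941
grasp_force: 2.7
```

Request:
apply_moves --plan '[0, 0, 0, 0, 0, 0, 0, 0]' --grip -0.878

```text
time_s: 22.35
position: [0.5937, 0.1791, 0.0625]
tcp_rot: [[-0.059, 0.998, -0.002], [0.998, 0.059, -0.0], [-0.0, -0.002, -1.0]]
force: [-3.0, -0.2, 2.6]
opening: 0.942
grasp_force: 5.2
```

Light, controllable pinch at 5 N per pad. A touch more, then draw forward in small steps.

Request:
apply_moves --plan '[0, 0, 0, 0, 0, 0, 0, 0]' --grip -0.875

```text
time_s: 22.6
position: [0.5938, 0.1791, 0.0625]
tcp_rot: [[-0.059, 0.998, -0.001], [0.998, 0.059, -0.0], [0.0, -0.001, -1.0]]
force: [-4.6, -1.3, 4.2]
opening: 0.939
grasp_force: 7.6
```

Request:
apply_moves --plan '[0, 0.04, 0, 0, 0, 0.02, 0, 0, 0, 0, 0, 0]'

```text
time_s: 22.98
position: [0.5958, 0.1819, 0.0626]
tcp_rot: [[-0.06, 0.998, 0.002], [0.998, 0.06, -0.0], [-0.0, 0.002, -1.0]]
force: [0.1, -2.7, 0.6]
opening: 0.942
grasp_force: 7.7
```

Request:
apply_moves --plan '[0, 0.03, 0, 0, 0, 0.02, 0, 0, 0, 0, 0, 0]'

```text
time_s: 23.35
position: [0.5955, 0.1849, 0.0626]
tcp_rot: [[-0.059, 0.998, 0.002], [0.998, 0.059, 0.0], [0.0, 0.002, -1.0]]
force: [0.5, -1.5, -2.5]
opening: 0.94
grasp_force: 6.8
```

```bash
python3 s.py; python3 g.py
```

```text
t 23.35 tcp dock 0.19421121938594638 0.0005307790013030569 [0.5955 0.1849 0.0626] [ 0.4837 -1.5036 -2.4982] 0.9399532290169663
scene 0.082 202 Z [0.0322 0.0498 0.064 ]
scene 0.088 93 Z [0.063  0.0648 0.0751]
scene 0.094 39 Z [0.0625 0.065  0.0756]
scene 0.1 18 Z [0.058  0.0647 0.076 ]
scene 0.106 7 Z [0.0618 0.064  0.0652]
scene 0.112 13 Z [0.0616 0.0636 0.0653]
scene 0.118 25 Z [0.0616 0.0643 0.0656]
scene 0.124 60 Z [0.0626 0.0642 0.0791]
scene 0.13 59 Z [0.0626 0.0639 0.0659]
scene 0.136 42 Z [0.0626 0.0639 0.0655]
scene blue X [0.0714 0.076  0.0807] Z [0.0325 0.0341 0.0359] n 64
  deep 0.201 1 [0.1035 0.1035 0.1035]
top 0.082 33 Z [0.0464 0.0638 0.0662]
top 0.088 13 Z [0.0628 0.0643 0.0674]
top 0.16 8 Z [0.063  0.0651 0.0673]
top blue X [0.0708 0.0742 0.0775] Z [0.0317 0.0351 0.0381] n 39
```

The tail has dropped: the carrier top is level at about 64–65 mm along its length. Releasing and retreating straight up.

Request:
apply_moves --plan '[0, 0, 0, 0, 0, 0, 0, 0, 0, 0, 0.2, 0, 0, 0, 0.5, 0, 0, 0, 0.8, 0, 0, 0, 1, 0, 0, 0, 1, 0, 0, 0, 1, 0, 0, 0, 0, 0]' --grip -1

```text
time_s: 24.88
position: [0.5971, 0.1851, 0.2938]
tcp_rot: [[-0.06, 0.998, 0.012], [0.998, 0.06, 0.002], [0.001, 0.012, -1.0]]
force: [0.4, -0.5, 0.5]
opening: 0.998
grasp_force: 0.0
```

```bash
python3 k.py | head -12; python3 g.py
```

```text
t 24.875 tcp dock 0.19435000422275095 -0.0010901159034823957 [0.5971 0.1851 0.2938] open 0.9983566118049537 yaw 93.4153277641614
0.15 185 Y -0.03765053748488578 0.04084700559670269 Z 0.06296524417047367
0.156 214 Y -0.037511461546195106 0.04069183964913155 Z 0.06294007822770517
0.162 184 Y -0.037389380960898666 0.04173086002680426 Z 0.06288927195335797
0.168 110 Y -0.034688113830110334 0.04164536530193116 Z 0.06301570939719439
0.192 4 Y 0.018383058053198387 0.02209141387124333 Z 0.06375914711436095
0.198 34 Y -0.025277820259675003 0.040753784740965436 Z 0.06259810471682475
guide 0.15 -1 59 Y [-0.0497 -0.0436] Zmax [0.0576 0.0588]
guide 0.15 1 51 Y [0.0442 0.0501] Zmax [0.0576 0.0597]
guide 0.162 -1 64 Y [-0.0494 -0.0437] Zmax [0.0577 0.0599]
guide 0.162 1 55 Y [0.044 0.05 ] Zmax [0.0573 0.0586]
guide 0.174 -1 65 Y [-0.0491 -0.0438] Zmax [0.0574 0.0595]
scene 0.082 206 Z [0.033  0.0506 0.0641]
scene 0.088 87 Z [0.0628 0.0649 0.0758]
scene 0.094 41 Z [0.0632 0.0655 0.0754]
scene 0.1 22 Z [0.0573 0.0643 0.0753]
scene 0.106 8 Z [0.0622 0.0643 0.0651]
scene 0.112 15 Z [0.062  0.064  0.0654]
scene 0.118 22 Z [0.0623 0.0644 0.0658]
scene 0.124 59 Z [0.0624 0.0643 0.0789]
scene 0.13 61 Z [0.0628 0.0643 0.0661]
scene 0.136 42 Z [0.0625 0.0641 0.0655]
scene 0.142 8 Z [0.063  0.0638 0.0654]
scene blue X [0.0715 0.0766 0.0807] Z [0.0317 0.0339 0.0365] n 65
top 0.082 33 Z [0.0478 0.0639 0.0663]
top 0.088 12 Z [0.0634 0.0644 0.0666]
top 0.154 13 Z [0.0625 0.0661 0.0908]
top 0.16 41 Z [0.0618 0.0645 0.1019]
top 0.166 44 Z [0.0623 0.0644 0.067 ]
top 0.172 47 Z [0.0618 0.0643 0.0665]
top 0.178 15 Z [0.0616 0.0638 0.0657]
top blue X [0.0709 0.0742 0.0775] Z [0.0325 0.035  0.0365] n 39
  deep 0.176 40 [0.0625 0.0666 0.0839]
  deep 0.181 41 [0.0634 0.0833 0.0855]
  deep 0.186 22 [0.0653 0.0844 0.0861]
  deep 0.191 15 [0.063  0.0834 0.0853]
```

View pics/w7.png

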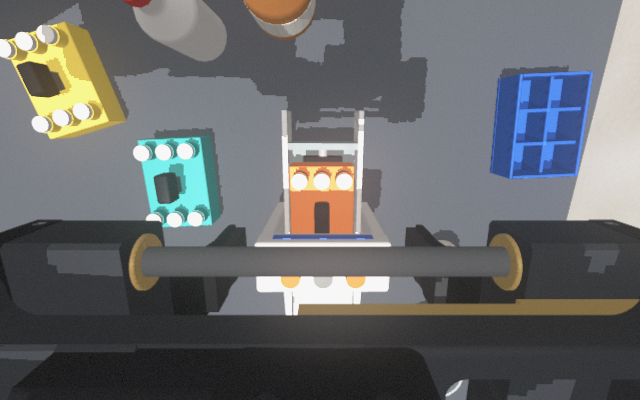

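The carrier lies flat and straight in the bay at (322,195), with the gripper clear above it. Handing in.

```bash
python3 -c "
from rig import bot
print(bot.hand_in())"
```

```text
the job is handed in; nothing more can be done
None
```

The job is handed in (no verdict came back): the carrier lies flat in the bay behind the lip, released, and the gripper is clear; since the moves could not lean the tool, I pushed it to about 3 mm short of the lip and drew the last stretch in with a light pinch (about 8 N) on its nose from beyond the bridge, without touching the buffer.

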